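Pull-test two bonded studs and bin the failed one

TASK

Prove the bonds of the two studs with the force sensor, the left one first and then the right one: pull each up by its tab with about 15 N and hold that for a good second, at no time above 22 N on a bond that holds. One of the two bonds has failed and its stud will draw out of its socket: put that stud in the near open parts bin, the one just behind the studs and not the one far back on the right (before or after testing the other), leave the sound one in its socket, let go, and do not disturb the other things on the bench.

Things in the scene. Friction and masses are not known exactly. Their poses are not given: they have to be found in the camera images.
- holder_1: Aluminium socket block, 48 x 46 mm, top 36 mm above the bench, fixed by a dark 72 x 50 mm foot; one of two, left (+y) and right. Origin: underside centre, on the bench, z up; its stud stands on its z axis. A sound bond is stiff, yields under 5 mm and springs back; a failed one gives way below 11 N: the stud draws up, free of the socket once raised 25 mm.
- holder_2: Aluminium socket block, 48 x 46 mm, top 36 mm above the bench, fixed by a dark 72 x 50 mm foot; one of two, left (+y) and right. Origin: underside centre, on the bench, z up; its stud stands on its z axis. A sound bond is stiff, yields under 5 mm and springs back; a failed one gives way below 11 N: the stud draws up, free of the socket once raised 25 mm.
- tab_1 (a point): Centre of the upright steel pull tab of the stud bonded into holder_1, 70 mm above the bench as bonded. Tab 24 mm wide along x, 10 mm thick along y (grasp across this), 44 mm high, this point half-way up. Under it a disc, 30 mm diameter, 4 mm thick, rests on the block; its underside is 34 mm, the end of the 16 mm square stem 57 mm below this point. About 80 g. The two studs look alike.
- tab_2 (a point): Centre of the upright steel pull tab of the stud bonded into holder_2, 70 mm above the bench as bonded. Tab 24 mm wide along x, 10 mm thick along y (grasp across this), 44 mm high, this point half-way up. Under it a disc, 30 mm diameter, 4 mm thick, rests on the block; its underside is 34 mm, the end of the 16 mm square stem 57 mm below this point. About 80 g. The two studs look alike.
- bin: Blue open parts bin just behind the studs (a second one far back right is not meant), fixed, 104 x 100 mm and 50 mm high outside, walls and floor 2 mm, the wall on its -x side only 28 mm high. Origin: under its centre, on the bench (inside from -48 to +52 mm along its x, -48 to +48 mm along its y); z up.
- model: Bystander: loose horseshoe-shaped dental arch model, 57 x 66 x 21 mm, on the bench. Origin: centre of its underside.
- gauge: Bystander: loose steel ring, 52 mm diameter, 16 mm high, on the bench. Origin: centre of its underside.
- tub: Bystander: loose round tub with lid, 67 mm diameter, 48 mm high, on the bench. Origin: centre of its underside.
Things that resemble listed ones, but are neither listed nor needed, are in the scene too. Of the things that look like the part that bears tab_2, the largest one is meant.

How it is judged:
On the way, in this order (a step that is already met when the one before it is completed fails the run):
1. the left stud is proved: held at 12 N or more for 0.7 s if its bond is sound, drawn up at least 10 mm if not (((world y of holder_1 above 0 m and z of tab_1 in the frame of holder_1 above 0.0714 m) or (world y of holder_2 above 0 m and z of tab_2 in the frame of holder_2 above 0.08 m))), for 0.7 s.
2. then the right stud is proved in the same way (((world y of holder_2 above 0 m and z of tab_1 in the frame of holder_1 above 0.0714 m) or (world y of holder_1 above 0 m and z of tab_2 in the frame of holder_2 above 0.08 m))), for 0.7 s.
At the end, for the whole second after the job is handed in: The stud whose bond failed is in the bin (its tab's centre within the walls, below 68 mm), standing or lying; the sound stud sits in its socket, unloaded (within 1 mm of its first height) (x of tab_2 in the frame of bin between -0.056 and 0.058 m and y of tab_2 in the frame of bin between -0.053 and 0.053 m and height (world z) of tab_2 below 0.068 m and z of tab_1 in the frame of holder_1 below 0.071 m); the robot touches nothing.
It fails at once if the sound bond is pulled with more than about 22 N (z of tab_1 in the frame of holder_1 above 0.0728 m).
It fails at once if the arch model is moved by more than 20 mm (distance of model from where it was at the start of the episode above 0.02 m).
It fails at once if the steel ring is moved by more than 20 mm (distance of gauge from where it was at the start of the episode above 0.02 m).
It fails at once if the tub is moved by more than 20 mm (distance of tub from where it was at the start of the episode above 0.02 m).
It also fails if it takes over 58 s, if anything falls off the work surface, if the arm or the gripper's body presses on something with over 40 N, if the wrist force passes 120 N, or if a joint passes its speed limit or range.

ROBOT

A 6-joint arm with a two-finger parallel gripper is mounted at the origin on a cart in front of the work surface, level with it; the furniture and walls round the work are solid. World frame = base frame: x ahead of the robot, y to its left, z up, the work surface at z = 0. Lengths are in m, angles in rad, forces in N, time in s.
With the tool pointing down it reaches from about 0.3 to 0.775 m from the base axis. Payload 14.6 kg.
Tool frame: the origin (TCP) lies on the front face of the gripper's body, between the roots of the fingers; the fingertips stand 73 mm ahead of it and the grasp point (between the pads) lies 54 mm ahead of it (hold_point_z is the distance from the TCP to the grasp point, in m); z points along the fingers, y is the line along which they close (so a half turn about z gives the same grasp; the last joint's range is limited). The gripper opens to 85 mm and grips with 20 to 120 N. Pads are 22 mm wide; open, the fingers measure 114 mm over their backs; the gripper's body (76 mm by 85 mm) begins 54 mm behind the grasp point. The pads swing forward as they close: fully open they stand 13 mm farther back than shut.
Start: joints at [-1.375, 0.3, 1.521, -0, 1.321, -0.067], TCP at [0.143, -0.531, 0.304] pointing down, gripper open.
Joint ranges: [-3.03, 3.03], [-0.79, 2.21], [0.23, 2.52], [-1.04, 4.18], [0, 3.07], [-2.55, 2.55]. Speed limits (rad/s): [2.22, 2.22, 2.57, 3.14, 3.14, 3.14].

INTERFACE

Orientations are given as [roll, pitch, yaw] about the fixed x, y, z axes, in that order (R = Rz(yaw) Ry(pitch) Rx(roll)).
In Python, from cell import * gives the robot as it stands.
- The arm moves only by the tool play_rows, never from a script. Its argument "steps" is a list of rows, each an object of numbers: "rx", "ry", "rz": the turn, a rotation vector about the tool's x, y, z in degrees; "tx", "ty", "tz": the shift along the tool's x, y, z in mm; "fingers": the finger opening in mm, from 0 to 85.4. In form: [{"rx": .., "ry": .., "rz": .., "tx": .., "ty": .., "tz": .., "fingers": ..}, ...]. A call has 1 to 20 rows; each row is the pose to reach, as a shift and turn from the pose commanded when the call began, along the tool's axes at that moment; what a row does not reach only later rows make up. A row lasts 1/12 s, in which the tool goes at most 41.7 mm and 7.16 degrees, less where a joint would pass 70% of its speed; a pose out of reach is approached as far as the arm can. A call with a gripper value outside its range is refused whole. The fingers move at their own pace and stop on an object; "force" is the grip in N (left out, the last holds). Time passes only in rows, so rows that repeat a pose let the fingers close. It gives the time, the measured TCP pose, the force, the opening and the grip force at its end, in the units of the state.
- read_state(): the state, without advancing time (a new reading comes with each control period).
- capture(name): name is "side" or "top"; returns (picture, depth): 384x512x3 uint8, red, green, blue; 384x512 float32, m along the optical axis (not along the pixel's ray), 0 where there is no reading.
- camera_info(name): a dict with "K" (3x3 intrinsics, pixels), "pose" (4x4, takes a point from camera to world coordinates). Camera axes: x right, y up, looking along -z (the intrinsics and any distortion apply to the point x, -y, -z); pixel columns grow to the right and rows downward; lengths in m; the calibration is good to about 2 mm. A picture is of the moment at which its call begins. camera_info takes no time and is no camera call.
- close_job(): hands the job in; it is judged then, once.
The state is a dict: "time": time; "q": joint angles; "qvel": joint speeds; "effort": joint torques, N m; "tool_pos": TCP position; "tool_rot": TCP orientation; "contact_force": force on the tool from outside, world axes, zero at the start; "torque": the same for the moment, N m; "opening": opening from 0.0 (shut) to 1.0 (fully open); "finger_force": force on a finger pad.
Only numpy, scipy, OpenCV 4.12 (cv2) and the standard library are available. Lean on these libraries where they do the work, as an engineer would, in place of code of your own. Each camera call takes 0.05 s, during which the arm holds its last target. There are 200 camera calls.

## Working session

There is one attempt and no reset: what is moved stays moved. The work goes in short steps, Python scripts to look and compute and a tool call to move; the robot and the scene stay as the last step left them, time stands still between calls to the robot, and variables do not carry over. Pictures are saved under pics/ and viewed, at most 10 in all, crops included, and the job is handed in when it is done.

Besides the shell and the picture viewer there is one more tool, called as name(argument=value, ...), one argument or row to a line, values as JSON. play_rows: Moves the arm, as the interface text tells. Its arguments: {"type":"object","properties":{"steps":{"type":"array","items":{"type":"object","properties":{"rx":{"type":"number"},"ry":{"type":"number"},"rz":{"type":"number"},"tx":{"type":"number"},"ty":{"type":"number"},"tz":{"type":"number"},"fingers":{"type":"number"}}}},"force":{"type":"number"}},"required":["steps"]}

```bash
mkdir -p pics; ls; cat > h.py <<'E'
from cell import *
import numpy as np, cv2
def cloud(n):
    im,d=capture(n); c=camera_info(n); K=np.array(c["K"]);P=np.array(c["pose"])
    v,u=np.indices(d.shape); X=(u-K[0,2])/K[0,0]*d; Y=(v-K[1,2])/K[1,1]*d
    p=np.stack([X,-Y,-d],-1)@P[:3,:3].T+P[:3,3]; p[d==0]=np.nan
    return im,p
E
python3 - <<'E'
from h import *
s=read_state();print({k:np.round(s[k],3) for k in s})
for n in("top","side"):
    im,p=cloud(n);cv2.imwrite(f"pics/{n}0.png",im[...,::-1]);np.save(n+"0.npy",p)
    c=camera_info(n);print({k:np.round(c[k],3).tolist() for k in c if k in("K","pose")}, [k for k in c])
E
```

```text
pics
{'time': np.float64(0.0), 'q': array([-1.375,  0.3  ,  1.522, -0.   ,  1.321, -0.067]), 'qvel': array([-0.   ,  0.001,  0.   , -0.001, -0.001,  0.002]), 'effort': array([ 0.0000e+00, -5.4350e+01, -3.6179e+01, -0.0000e+00,  4.0000e-03,
       -0.0000e+00]), 'tool_pos': array([ 0.143, -0.531,  0.303]), 'tool_rot': array([-3.14 , -0.   ,  0.263]), 'contact_force': array([-0.139, -0.356, -0.844]), 'torque': array([-0.02 ,  0.046,  0.002]), 'finger_force': np.float64(0.0), 'opening': np.float64(1.001)}
{'K': [[381.746, 0.0, 256.523], [0.0, 381.746, 189.471], [0.0, 0.0, 1.0]], 'pose': [[0.019, 0.982, -0.186, 0.358], [-1.0, 0.015, -0.02, -0.005], [-0.017, 0.187, 0.982, 1.019], [0.0, 0.0, 0.0, 1.0]]} ['K', 'pose']
{'K': [[446.492, 0.0, 267.294], [0.0, 446.492, 192.231], [0.0, 0.0, 1.0]], 'pose': [[0.939, 0.187, -0.29, 0.27], [-0.345, 0.506, -0.791, -0.703], [-0.001, 0.842, 0.539, 0.557], [0.0, 0.0, 0.0, 1.0]]} ['K', 'pose']
```

View pics/top0.png

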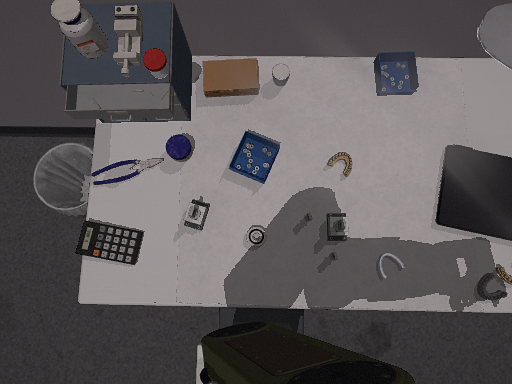

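View pics/side0.png

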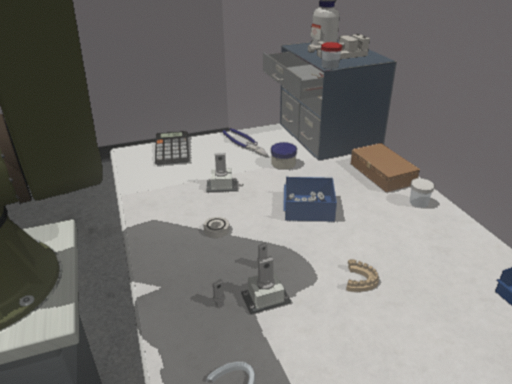

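The top view shows the left holder at (197,213), right holder at (337,226), near bin at (255,157), ring at (256,235), arch at (341,163) and tub at (179,147). Small decoy posts stand at (308,216) and (333,257).

```bash
python3 - <<'E'
from h import *
P={n:np.load(n+"0.npy") for n in("top","side")}
A=P["top"]
def reg(c,r): return A[c[1]-r:c[1]+r+1,c[0]-r:c[0]+r+1].reshape(-1,3)
for nm,px in dict(L=(197,213),R=(337,226),d1=(308,216),d2=(333,257),bin=(255,157),ring=(256,235)).items():
    c=np.nanmedian(reg(px,6),0)
    print(nm,c.round(3))
    for n in P:
        q=P[n].reshape(-1,3); q=q[np.hypot(*(q[:,:2]-c[:2]).T)<.075]
        for lo,hi in((.003,.012),(.030,.038),(.060,.1),(.044,.054)):
            m=q[(q[:,2]>lo)&(q[:,2]<hi)]
            if len(m)>8:
                b=cv2.minAreaRect((m[:,:2]*1000).astype(np.float32)); print(' ',n,lo,hi,len(m),np.round(b[0],1),np.round(b[1],1),round(b[2],1),'mean',(m.mean(0)*1000).round(1), 'zmax',round(m[:,2].max()*1000,1))
im=cv2.imread("pics/top0.png")
a=cv2.resize(im[185:245,165:230],None,fx=6,fy=6,interpolation=2);b=cv2.resize(im[185:270,295:360],None,fx=6,fy=6,interpolation=2)[:510]
H=510;a=cv2.copyMakeBorder(a,0,H-a.shape[0],0,0,0);cv2.imwrite("pics/crop.png",np.hstack([a,b]))
E
```

```text
L [0.477 0.167 0.041]
  top 0.003 0.012 455 [477.8 165.5] [145.3 145.2] 30.8 mean [475.3 164.8   5.6] zmax 12.0
  top 0.03 0.038 137 [479.1 174.7] [46.2 48.3] 73.1 mean [477.3 173.6  36.4] zmax 38.0
  top 0.06 0.1 63 [479.  174.7] [11.  23.4] 73.5 mean [478.2 173.3  83.4] zmax 92.2
  top 0.044 0.054 11 [479.4 170. ] [ 3.6 24. ] 81.8 mean [477.9 170.1  49.3] zmax 53.6
  side 0.003 0.012 197 [476.6 172.1] [50.  71.6] 73.4 mean [475.4 161.6   7.1] zmax 11.8
  side 0.03 0.038 180 [476.6 173.2] [51.6 46.9] 74.2 mean [474.7 165.4  35. ] zmax 38.0
  side 0.06 0.1 137 [476.6 172.8] [12.  23.9] 74.7 mean [476.  170.7  75.6] zmax 89.0
  side 0.044 0.054 38 [475.3 167.8] [ 9.7 20.8] 82.5 mean [475.1 169.7  49.2] zmax 53.7
R [ 0.45  -0.192  0.041]
  top 0.003 0.012 404 [ 451.5 -190.4] [140.2 144.6] 71.9 mean [ 451.5 -190.4    5.8] zmax 11.9
  top 0.03 0.038 175 [ 428.7 -196.9] [94.4 45.6] 0.4 mean [ 450.2 -196.7   36.1] zmax 38.0
  top 0.06 0.1 62 [ 453.2 -196. ] [ 8.7 22.8] 89.1 mean [ 452.9 -195.2   83. ] zmax 91.2
  top 0.044 0.054 22 [ 438.7 -171.8] [119.7  54.1] 34.0 mean [ 426.  -175.1   5
[... 1705 characters left out ...]
41.2] 81.3 mean [639.   23.2   5.1] zmax 12.0
  top 0.03 0.038 101 [632.   22.7] [ 98.6 107.9] 67.6 mean [629.2  31.2  33.3] zmax 37.6
  top 0.044 0.054 125 [636.5  21.6] [ 99.5 103.1] 67.8 mean [653.7  18.9  49.7] zmax 53.8
  side 0.003 0.012 338 [634.   20.3] [107.4  98.1] 68.9 mean [631.6  16.8   7.7] zmax 12.0
  side 0.03 0.038 304 [631.   22.4] [105.3 106.9] 68.0 mean [633.3  18.4  34. ] zmax 38.0
  side 0.044 0.054 280 [632.7  21. ] [105.4 103.5] 67.6 mean [638.5  18.   47.4] zmax 51.5
ring [0.428 0.015 0.017]
  top 0.003 0.012 310 [427.5  14. ] [146.2 140.7] 33.9 mean [427.7  15.3   4.1] zmax 10.9
  side 0.003 0.012 121 [419.3   5.5] [38.7 44.8] 45.4 mean [419.4   1.1   7.6] zmax 12.0
```

View pics/crop.png

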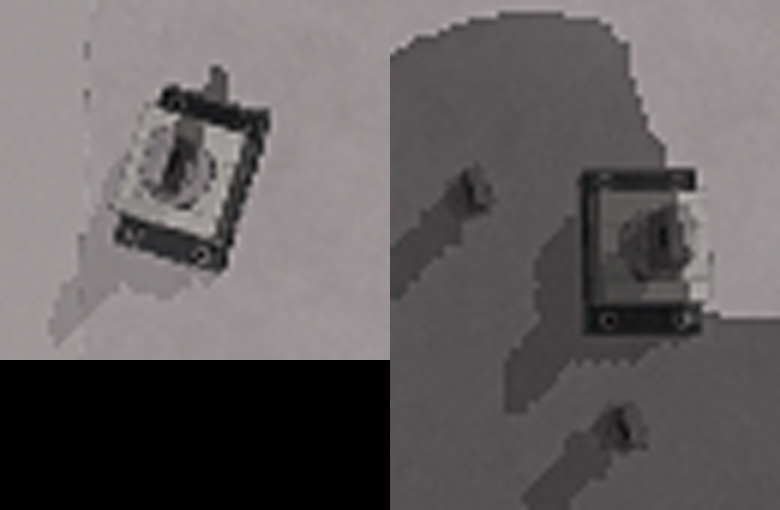

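```bash
cat >> h.py <<'E'
from scipy.spatial.transform import Rotation as Ro
def delta(x,y,z,yaw):
    s=read_state(); R=Ro.from_euler('xyz',s["tool_rot"])
    G=Ro.from_euler('xyz',[np.pi,0,np.radians(yaw)])
    print('t',round(float(s['time']),2),'tool',np.round(s['tool_pos'],4),'F',np.round(s['contact_force'],2),'open',round(float(s['opening'])*85.4,1))
    print('shift mm',np.round(R.inv().apply(np.array([x,y,z])-s["tool_pos"])*1000,1),'rot',np.round(np.degrees((R.inv()*G).as_rotvec()),1))
E
python3 -c "
from h import *
delta(.478,.1738,.22,-16.5)"
```

```text
t 0.1 tool [ 0.1429 -0.531   0.3034] F [-0.44  0.57  0.08] open 85.1
shift mm [ 506.7 -593.4   84. ] rot [-0.1  0.  31.6]
```

play_rows(
  steps=[
    {"tx": 253, "ty": -297, "tz": 0, "rz": 16, "fingers": 40},
    {"tx": 253, "ty": -297, "tz": 0, "rz": 16, "fingers": 40},
    {"tx": 253, "ty": -297, "tz": 0, "rz": 16, "fingers": 40},
    {"tx": 253, "ty": -297, "tz": 0, "rz": 16, "fingers": 40},
    {"tx": 253, "ty": -297, "tz": 0, "rz": 16, "fingers": 40},
    {"tx": 253, "ty": -297, "tz": 0, "rz": 16, "fingers": 40},
    {"tx": 253, "ty": -297, "tz": 0, "rz": 16, "fingers": 40},
    {"tx": 253, "ty": -297, "tz": 0, "rz": 16, "fingers": 40},
    {"tx": 506.7, "ty": -593.4, "tz": 84, "rz": 31.6, "fingers": 40},
    {"tx": 506.7, "ty": -593.4, "tz": 84, "rz": 31.6, "fingers": 40},
    {"tx": 506.7, "ty": -593.4, "tz": 84, "rz": 31.6, "fingers": 40},
    {"tx": 506.7, "ty": -593.4, "tz": 84, "rz": 31.6, "fingers": 40},
    {"tx": 506.7, "ty": -593.4, "tz": 84, "rz": 31.6, "fingers": 40},
    {"tx": 506.7, "ty": -593.4, "tz": 84, "rz": 31.6, "fingers": 40},
    {"tx": 506.7, "ty": -593.4, "tz": 84, "rz": 31.6, "fingers": 40},
    {"tx": 506.7, "ty": -593.4, "tz": 84, "rz": 31.6, "fingers": 40},
    {"tx": 506.7, "ty": -593.4, "tz": 84, "rz": 31.6, "fingers": 40},
    {"tx": 506.7, "ty": -593.4, "tz": 84, "rz": 31.6, "fingers": 40},
    {"tx": 506.7, "ty": -593.4, "tz": 84, "rz": 31.6, "fingers": 40},
    {"tx": 506.7, "ty": -593.4, "tz": 84, "rz": 31.6, "fingers": 40},
  ],
  force=60,
)

```text
validation failed for argument at $.st...
```

```bash
python3 - <<'E'
from h import *
im,p=cloud("top");cv2.imwrite("pics/t1.png",im[...,::-1])
# recheck right tab, now maybe unshaded
q=p.reshape(-1,3);c=np.array([.4525,-.197]);m=q[(np.hypot(*(q[:,:2]-c).T)<.03)&(q[:,2]>.06)]
print(cv2.minAreaRect((m[:,:2]*1000).astype(np.float32)))
m=q[(np.hypot(*(q[:,:2]-c).T)<.05)&(q[:,2]>.03)&(q[:,2]<.038)&(q[:,0]>.41)]
print(cv2.minAreaRect((m[:,:2]*1000).astype(np.float32)))
delta(.478,.1738,.126,-16.5)
E
```

```text
((453.3742370605469, -196.00625610351562), (9.314957618713379, 22.588726043701172), 89.01998138427734)
((452.69207763671875, -196.7063751220703), (46.29367446899414, 45.45429992675781), 0.18158762156963348)
t 0.15 tool [ 0.1429 -0.531   0.3034] F [0.73 0.05 0.75] open 85.2
shift mm [ 506.7 -593.4  178. ] rot [-0.1  0.  31.6]
```

play_rows(
  steps=[
    {"rx": 0, "ry": 0, "rz": 2, "tx": 25, "ty": -29, "tz": 0, "fingers": 40},
  ],
  force=60,
)

```text
time: 0.23
tool_pos: [0.1579, -0.4989, 0.3028]
tool_rot: [-3.141, 0.001, 0.226]
contact_force: [0.6, 1.2, 0.5]
opening: 0.886
finger_force: 0.0
```

play_rows(
  steps=[
    {"rx": 0, "ry": 0, "rz": 15, "tx": 230.8, "ty": -290.4, "tz": 0, "fingers": 40},
    {"rx": 0, "ry": 0, "rz": 15, "tx": 230.8, "ty": -290.4, "tz": 0, "fingers": 40},
    {"rx": 0, "ry": 0, "rz": 15, "tx": 230.8, "ty": -290.4, "tz": 0, "fingers": 40},
    {"rx": 0, "ry": 0, "rz": 15, "tx": 230.8, "ty": -290.4, "tz": 0, "fingers": 40},
    {"rx": 0, "ry": 0, "rz": 15, "tx": 230.8, "ty": -290.4, "tz": 0, "fingers": 40},
    {"rx": 0, "ry": 0, "rz": 15, "tx": 230.8, "ty": -290.4, "tz": 0, "fingers": 40},
    {"rx": 0, "ry": 0, "rz": 15, "tx": 230.8, "ty": -290.4, "tz": 0, "fingers": 40},
    {"rx": 0, "ry": 0, "rz": 29.6, "tx": 461.7, "ty": -580.9, "tz": 84, "fingers": 40},
    {"rx": 0, "ry": 0, "rz": 29.6, "tx": 461.7, "ty": -580.9, "tz": 84, "fingers": 40},
    {"rx": 0, "ry": 0, "rz": 29.6, "tx": 461.7, "ty": -580.9, "tz": 84, "fingers": 40},
    {"rx": 0, "ry": 0, "rz": 29.6, "tx": 461.7, "ty": -580.9, "tz": 84, "fingers": 40},
    {"rx": 0, "ry": 0, "rz": 29.6, "tx": 461.7, "ty": -580.9, "tz": 84, "fingers": 40},
    {"rx": 0, "ry": 0, "rz": 29.6, "tx": 461.7, "ty": -580.9, "tz": 84, "fingers": 40},
    {"rx": 0, "ry": 0, "rz": 29.6, "tx": 461.7, "ty": -580.9, "tz": 84, "fingers": 40},
    {"rx": 0, "ry": 0, "rz": 29.6, "tx": 461.7, "ty": -580.9, "tz": 84, "fingers": 40},
    {"rx": 0, "ry": 0, "rz": 29.6, "tx": 461.7, "ty": -580.9, "tz": 84, "fingers": 40},
    {"rx": 0, "ry": 0, "rz": 29.6, "tx": 461.7, "ty": -580.9, "tz": 84, "fingers": 40},
    {"rx": 0, "ry": 0, "rz": 29.6, "tx": 461.7, "ty": -580.9, "tz": 84, "fingers": 40},
  ],
  force=60,
)

```text
time: 1.73
tool_pos: [0.4705, 0.1593, 0.2227]
tool_rot: [3.142, 0.0, -0.288]
contact_force: [0.7, -0.5, 0.7]
opening: 0.47
finger_force: 0.0
```

```bash
python3 - <<'E'
from h import *
delta(.478,.1738,.126,-16.5)
E
```

```text
t 1.73 tool [0.4705 0.1593 0.2227] F [ 0.66 -0.48  0.7 ] open 40.2
shift mm [  3.1 -16.1  96.7] rot [ 0.  0. -0.]
```

play_rows(
  steps=[
    {"rx": 0, "ry": 0, "rz": 0, "tx": 0, "ty": 0, "tz": 0, "fingers": 40},
    {"rx": 0, "ry": 0, "rz": 0, "tx": 0, "ty": 0, "tz": 0, "fingers": 40},
    {"rx": 0, "ry": 0, "rz": 0, "tx": 0, "ty": 0, "tz": 0, "fingers": 40},
  ],
)

```text
time: 1.98
tool_pos: [0.4699, 0.1567, 0.2231]
tool_rot: [3.141, 0.001, -0.288]
contact_force: [-0.1, 0.6, 0.4]
opening: 0.469
finger_force: 0.0
```

```bash
python3 - <<'E'
from h import *
delta(.478,.1738,.126,-16.5)
im,p=cloud("side");cv2.imwrite("pics/s1.png",cv2.resize(im[110:220,150:310,::-1],None,fx=4,fy=4))
E
```

```text
t 1.98 tool [0.4699 0.1567 0.2231] F [-0.07  0.63  0.4 ] open 40.1
shift mm [  3.  -18.8  97.1] rot [ 0.  0. -0.]
```

View pics/s1.png

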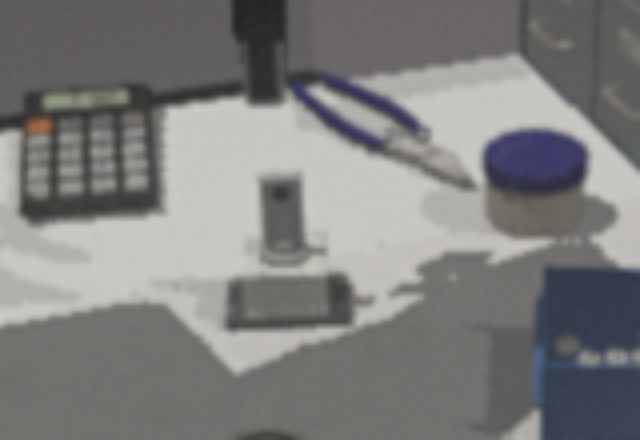

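The gripper hangs above the left tab (tab at (280,215) in the crop) and is about 19 mm short. I'll shift sideways, then go down.

play_rows(
  steps=[
    {"rx": 0, "ry": 0, "rz": 0, "tx": 3, "ty": -18.8, "tz": 0, "fingers": 40},
    {"rx": 0, "ry": 0, "rz": 0, "tx": 3, "ty": -18.8, "tz": 10, "fingers": 40},
    {"rx": 0, "ry": 0, "rz": 0, "tx": 3, "ty": -18.8, "tz": 30, "fingers": 40},
    {"rx": 0, "ry": 0, "rz": 0, "tx": 3, "ty": -18.8, "tz": 55, "fingers": 40},
    {"rx": 0, "ry": 0, "rz": 0, "tx": 3, "ty": -18.8, "tz": 75, "fingers": 40},
    {"rx": 0, "ry": 0, "rz": 0, "tx": 3, "ty": -18.8, "tz": 90, "fingers": 40},
    {"rx": 0, "ry": 0, "rz": 0, "tx": 3, "ty": -18.8, "tz": 97, "fingers": 40},
    {"rx": 0, "ry": 0, "rz": 0, "tx": 3, "ty": -18.8, "tz": 97, "fingers": 40},
    {"rx": 0, "ry": 0, "rz": 0, "tx": 3, "ty": -18.8, "tz": 97, "fingers": 40},
    {"rx": 0, "ry": 0, "rz": 0, "tx": 3, "ty": -18.8, "tz": 97, "fingers": 40},
  ],
)

```text
time: 2.87
tool_pos: [0.4788, 0.174, 0.1275]
tool_rot: [-3.141, -0.001, -0.289]
contact_force: [0.1, -0.3, 0.6]
opening: 0.472
finger_force: 0.0
```

```bash
python3 - <<'E'
from h import *
delta(.478,.1738,.126,-16.5)
im,p=cloud("side");cv2.imwrite("pics/s2.png",cv2.resize(im[130:210,180:270,::-1],None,fx=6,fy=6))
E
```

```text
t 2.87 tool [0.4788 0.174  0.1275] F [ 0.09 -0.28  0.61] open 40.3
shift mm [-0.8  0.4  1.5] rot [-0.1 -0.1 -0.1]
```

View pics/s2.png

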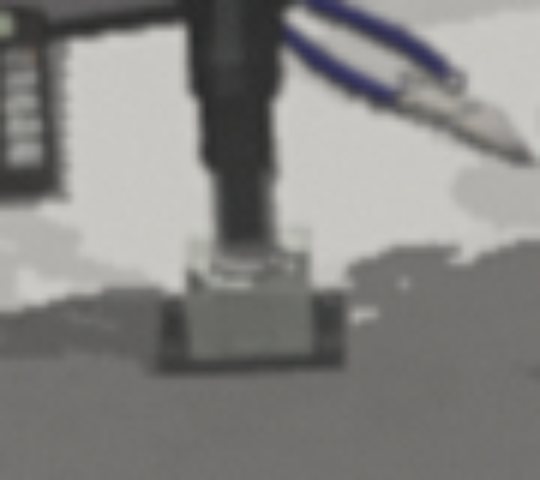

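The fingers straddle the left tab, with the tips just above the disc. Closing now.

play_rows(
  steps=[
    {"rx": 0, "ry": 0, "rz": 0, "tx": 0, "ty": 0, "tz": 0, "fingers": 5},
    {"rx": 0, "ry": 0, "rz": 0, "tx": 0, "ty": 0, "tz": 0, "fingers": 5},
    {"rx": 0, "ry": 0, "rz": 0, "tx": 0, "ty": 0, "tz": 0, "fingers": 5},
    {"rx": 0, "ry": 0, "rz": 0, "tx": 0, "ty": 0, "tz": 0, "fingers": 5},
    {"rx": 0, "ry": 0, "rz": 0, "tx": 0, "ty": 0, "tz": 0, "fingers": 5},
    {"rx": 0, "ry": 0, "rz": 0, "tx": 0, "ty": 0, "tz": 0, "fingers": 5},
    {"rx": 0, "ry": 0, "rz": 0, "tx": 0, "ty": 0, "tz": 0, "fingers": 5},
    {"rx": 0, "ry": 0, "rz": 0, "tx": 0, "ty": 0, "tz": 0, "fingers": 5},
  ],
  force=60,
)

```text
time: 3.58
tool_pos: [0.4786, 0.1745, 0.1269]
tool_rot: [-3.141, -0.001, -0.288]
contact_force: [-0.7, 3.3, 5.8]
opening: 0.108
finger_force: 60.1
```

play_rows(
  steps=[
    {"rx": 0, "ry": 0, "rz": 0, "tx": 0, "ty": 0, "tz": -0.5, "fingers": 5},
    {"rx": 0, "ry": 0, "rz": 0, "tx": 0, "ty": 0, "tz": -1, "fingers": 5},
    {"rx": 0, "ry": 0, "rz": 0, "tx": 0, "ty": 0, "tz": -1, "fingers": 5},
  ],
)

```text
time: 3.83
tool_pos: [0.4786, 0.1745, 0.1273]
tool_rot: [-3.141, -0.001, -0.288]
contact_force: [3.5, 4.6, -3.6]
opening: 0.105
finger_force: 58.7
```

play_rows(
  steps=[
    {"rx": 0, "ry": 0, "rz": 0, "tx": 0, "ty": 0, "tz": -0.4, "fingers": 5},
    {"rx": 0, "ry": 0, "rz": 0, "tx": 0, "ty": 0, "tz": -0.8, "fingers": 5},
    {"rx": 0, "ry": 0, "rz": 0, "tx": 0, "ty": 0, "tz": -0.8, "fingers": 5},
  ],
)

```text
time: 4.08
tool_pos: [0.4786, 0.1745, 0.1278]
tool_rot: [-3.141, -0.001, -0.288]
contact_force: [6.4, 4.7, -7.1]
opening: 0.107
finger_force: 58.3
```

play_rows(
  steps=[
    {"rx": 0, "ry": 0, "rz": 0, "tx": 0, "ty": 0, "tz": -0.4, "fingers": 5},
    {"rx": 0, "ry": 0, "rz": 0, "tx": 0, "ty": 0, "tz": -0.8, "fingers": 5},
    {"rx": 0, "ry": 0, "rz": 0, "tx": 0, "ty": 0, "tz": -0.8, "fingers": 5},
  ],
)

```text
time: 4.33
tool_pos: [0.4786, 0.1744, 0.1283]
tool_rot: [-3.141, -0.0, -0.288]
contact_force: [7.7, 6.0, -11.1]
opening: 0.104
finger_force: 58.2
```

play_rows(
  steps=[
    {"rx": 0, "ry": 0, "rz": 0, "tx": 0, "ty": 0, "tz": -0.4, "fingers": 5},
    {"rx": 0, "ry": 0, "rz": 0, "tx": 0, "ty": 0, "tz": -0.7, "fingers": 5},
    {"rx": 0, "ry": 0, "rz": 0, "tx": 0, "ty": 0, "tz": -0.7, "fingers": 5},
    {"rx": 0, "ry": 0, "rz": 0, "tx": 0, "ty": 0, "tz": -0.7, "fingers": 5},
  ],
)

```text
time: 4.67
tool_pos: [0.4785, 0.1744, 0.1288]
tool_rot: [-3.141, -0.0, -0.288]
contact_force: [9.3, 6.1, -14.7]
opening: 0.109
finger_force: 58.2
```

play_rows(
  steps=[
    {"rx": 0, "ry": 0, "rz": 0, "tx": 0, "ty": 0, "tz": -0.1, "fingers": 5},
    {"rx": 0, "ry": 0, "rz": 0, "tx": 0, "ty": 0, "tz": -0.1, "fingers": 5},
    {"rx": 0, "ry": 0, "rz": 0, "tx": 0, "ty": 0, "tz": -0.1, "fingers": 5},
    {"rx": 0, "ry": 0, "rz": 0, "tx": 0, "ty": 0, "tz": -0.1, "fingers": 5},
    {"rx": 0, "ry": 0, "rz": 0, "tx": 0, "ty": 0, "tz": -0.1, "fingers": 5},
    {"rx": 0, "ry": 0, "rz": 0, "tx": 0, "ty": 0, "tz": -0.1, "fingers": 5},
  ],
)

```text
time: 5.17
tool_pos: [0.4785, 0.1744, 0.1288]
tool_rot: [-3.141, -0.0, -0.288]
contact_force: [8.5, 7.2, -15.3]
opening: 0.109
finger_force: 58.1
```

play_rows(
  steps=[
    {"rx": 0, "ry": 0, "rz": 0, "tx": 0, "ty": 0, "tz": 0, "fingers": 5},
    {"rx": 0, "ry": 0, "rz": 0, "tx": 0, "ty": 0, "tz": 0, "fingers": 5},
    {"rx": 0, "ry": 0, "rz": 0, "tx": 0, "ty": 0, "tz": 0, "fingers": 5},
    {"rx": 0, "ry": 0, "rz": 0, "tx": 0, "ty": 0, "tz": 0, "fingers": 5},
    {"rx": 0, "ry": 0, "rz": 0, "tx": 0, "ty": 0, "tz": 0, "fingers": 5},
    {"rx": 0, "ry": 0, "rz": 0, "tx": 0, "ty": 0, "tz": 0, "fingers": 5},
    {"rx": 0, "ry": 0, "rz": 0, "tx": 0, "ty": 0, "tz": 0, "fingers": 5},
    {"rx": 0, "ry": 0, "rz": 0, "tx": 0, "ty": 0, "tz": 0, "fingers": 5},
    {"rx": 0, "ry": 0, "rz": 0, "tx": 0, "ty": 0, "tz": 0, "fingers": 5},
  ],
)

```text
time: 5.92
tool_pos: [0.4785, 0.1744, 0.1288]
tool_rot: [-3.141, -0.0, -0.288]
contact_force: [8.9, 6.6, -15.8]
opening: 0.104
finger_force: 58.1
```

The left bond is sound: it held 15–16 N for over a second. Now I'll unload, release and rise.

play_rows(
  steps=[
    {"rx": 0, "ry": 0, "rz": 0, "tx": 0, "ty": 0, "tz": 1.3, "fingers": 5},
    {"rx": 0, "ry": 0, "rz": 0, "tx": 0, "ty": 0, "tz": 2.7, "fingers": 5},
    {"rx": 0, "ry": 0, "rz": 0, "tx": 0, "ty": 0, "tz": 2.7, "fingers": 5},
    {"rx": 0, "ry": 0, "rz": 0, "tx": 0, "ty": 0, "tz": 2.7, "fingers": 40},
    {"rx": 0, "ry": 0, "rz": 0, "tx": 0, "ty": 0, "tz": 2.7, "fingers": 40},
    {"rx": 0, "ry": 0, "rz": 0, "tx": 0, "ty": 0, "tz": 2.7, "fingers": 40},
    {"rx": 0, "ry": 0, "rz": 0, "tx": 0, "ty": 0, "tz": 2.7, "fingers": 40},
    {"rx": 0, "ry": 0, "rz": 0, "tx": 0, "ty": 0, "tz": 2.7, "fingers": 40},
    {"rx": 0, "ry": 0, "rz": 0, "tx": 0, "ty": 0, "tz": 2.7, "fingers": 40},
  ],
)

```text
time: 6.67
tool_pos: [0.4784, 0.1741, 0.127]
tool_rot: [3.142, 0.0, -0.289]
contact_force: [0.9, 0.5, 0.2]
opening: 0.465
finger_force: 0.0
```

play_rows(
  steps=[
    {"rx": 0, "ry": 0, "rz": 0, "tx": 0, "ty": 0, "tz": -15, "fingers": 40},
    {"rx": 0, "ry": 0, "rz": 0, "tx": 0, "ty": 0, "tz": -40, "fingers": 40},
    {"rx": 0, "ry": 0, "rz": 0, "tx": 0, "ty": 0, "tz": -75, "fingers": 40},
    {"rx": 0, "ry": 0, "rz": 0, "tx": 0, "ty": 0, "tz": -95, "fingers": 40},
    {"rx": 0, "ry": 0, "rz": 0, "tx": 0, "ty": 0, "tz": -100, "fingers": 40},
    {"rx": 0, "ry": 0, "rz": 0, "tx": 0, "ty": 0, "tz": -100, "fingers": 40},
    {"rx": 0, "ry": 0, "rz": 0, "tx": 0, "ty": 0, "tz": -100, "fingers": 40},
  ],
)

```text
time: 7.25
tool_pos: [0.4781, 0.1741, 0.2261]
tool_rot: [3.141, 0.001, -0.289]
contact_force: [0.7, -0.2, -0.7]
opening: 0.47
finger_force: 0.0
```

```bash
python3 - <<'E'
from h import *
delta(.453,-.1968,.226,0)
for n in ("top","side"):
    im,p=cloud(n); q=p.reshape(-1,3)
    for c in ([.478,.174],[.453,-.197]):
        m=q[(np.hypot(*(q[:,:2]-c).T)<.03)&(q[:,2]>.06)&(q[:,2]<.1)]
        if len(m)>8:print(n,cv2.minAreaRect((m[:,:2]*1000).astype(np.float32)),m[:,2].max())
E
```

```text
t 7.25 tool [0.4781 0.1741 0.2261] F [ 0.65 -0.19 -0.74] open 40.1
shift mm [8.150e+01 3.627e+02 2.000e-01] rot [  0.    0.1 -16.5]
top ((453.1911315917969, -196.15135192871094), (8.858261108398438, 23.31595230102539), 89.38387298583984) 0.0944379505662657
side ((476.202392578125, 171.3464813232422), (14.649114608764648, 24.006229400634766), 64.9298095703125) 0.0891804266796577
side ((451.4360656738281, -199.10623168945312), (24.56427001953125, 11.956284523010254), 8.77385139465332) 0.08936670136775932
```

play_rows(
  steps=[
    {"rx": 0, "ry": 0, "rz": -16.5, "tx": 81.5, "ty": 362.4, "tz": 0, "fingers": 40},
    {"rx": 0, "ry": 0, "rz": -16.5, "tx": 81.5, "ty": 362.4, "tz": 0, "fingers": 40},
    {"rx": 0, "ry": 0, "rz": -16.5, "tx": 81.5, "ty": 362.4, "tz": 0, "fingers": 40},
    {"rx": 0, "ry": 0, "rz": -16.5, "tx": 81.5, "ty": 362.4, "tz": 0, "fingers": 40},
    {"rx": 0, "ry": 0, "rz": -16.5, "tx": 81.5, "ty": 362.4, "tz": 0, "fingers": 40},
    {"rx": 0, "ry": 0, "rz": -16.5, "tx": 81.5, "ty": 362.4, "tz": 0, "fingers": 40},
    {"rx": 0, "ry": 0, "rz": -16.5, "tx": 81.5, "ty": 362.4, "tz": 0, "fingers": 40},
    {"rx": 0, "ry": 0, "rz": -16.5, "tx": 81.5, "ty": 362.4, "tz": 0, "fingers": 40},
    {"rx": 0, "ry": 0, "rz": -16.5, "tx": 81.5, "ty": 362.4, "tz": 0, "fingers": 40},
    {"rx": 0, "ry": 0, "rz": -16.5, "tx": 81.5, "ty": 362.4, "tz": 0, "fingers": 40},
    {"rx": 0, "ry": 0, "rz": -16.5, "tx": 81.5, "ty": 362.4, "tz": 0, "fingers": 40},
    {"rx": 0, "ry": 0, "rz": -16.5, "tx": 81.5, "ty": 362.4, "tz": 0, "fingers": 40},
    {"rx": 0, "ry": 0, "rz": -16.5, "tx": 81.5, "ty": 362.4, "tz": 0, "fingers": 40},
    {"rx": 0, "ry": 0, "rz": -16.5, "tx": 81.5, "ty": 362.4, "tz": 0, "fingers": 40},
  ],
)

```text
time: 8.52
tool_pos: [0.4535, -0.1951, 0.2267]
tool_rot: [-3.141, 0.0, 0.001]
contact_force: [-0.3, -0.0, -0.1]
opening: 0.47
finger_force: 0.0
```

```bash
python3 -c "
from h import *
delta(.453,-.1966,.127,0)"
```

```text
t 8.52 tool [ 0.4535 -0.1951  0.2267] F [-0.29 -0.03 -0.12] open 40.1
shift mm [-0.5  1.5 99.7] rot [-0.   0.   0.1]
```

play_rows(
  steps=[
    {"rx": 0, "ry": 0, "rz": 0, "tx": 0, "ty": 0.5, "tz": 20, "fingers": 40},
    {"rx": 0, "ry": 0, "rz": 0, "tx": 0, "ty": 0.5, "tz": 45, "fingers": 40},
    {"rx": 0, "ry": 0, "rz": 0, "tx": 0, "ty": 0.5, "tz": 70, "fingers": 40},
    {"rx": 0, "ry": 0, "rz": 0, "tx": 0, "ty": 0.5, "tz": 90, "fingers": 40},
    {"rx": 0, "ry": 0, "rz": 0, "tx": 0, "ty": 0.5, "tz": 100, "fingers": 40},
    {"rx": 0, "ry": 0, "rz": 0, "tx": 0, "ty": 0.5, "tz": 100, "fingers": 40},
    {"rx": 0, "ry": 0, "rz": 0, "tx": 0, "ty": 0.5, "tz": 100, "fingers": 40},
  ],
)

```text
time: 9.1
tool_pos: [0.4537, -0.1965, 0.1275]
tool_rot: [-3.142, -0.0, 0.0]
contact_force: [-0.2, 0.2, -0.4]
opening: 0.467
finger_force: 0.0
```

```bash
python3 - <<'E'
from h import *
delta(.453,-.1966,.127,0)
im,p=cloud("side");cv2.imwrite("pics/s3.png",cv2.resize(im[190:320,190:310,::-1],None,fx=4,fy=4))
E
```

```text
t 9.1 tool [ 0.4537 -0.1965  0.1275] F [-0.19  0.17 -0.41] open 39.9
shift mm [-0.7  0.1  0.5] rot [-0. -0.  0.]
```

View pics/s3.png

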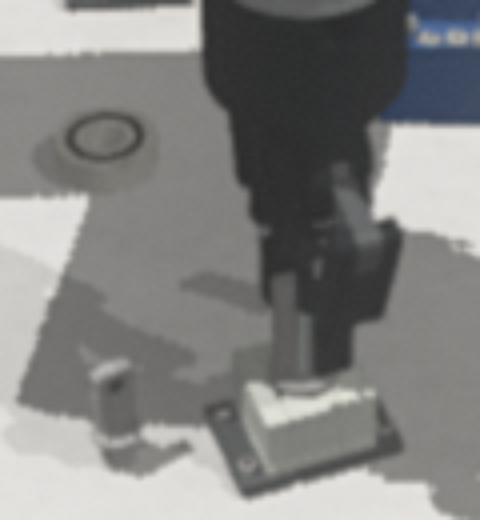

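The side crop shows the fingers astride the right tab (tab at (295,325), near finger at (335,330)). The small decoy at (115,400) is clear.

play_rows(
  steps=[
    {"rx": 0, "ry": 0, "rz": 0, "tx": 0, "ty": 0, "tz": 0, "fingers": 5},
    {"rx": 0, "ry": 0, "rz": 0, "tx": 0, "ty": 0, "tz": 0, "fingers": 5},
    {"rx": 0, "ry": 0, "rz": 0, "tx": 0, "ty": 0, "tz": 0, "fingers": 5},
    {"rx": 0, "ry": 0, "rz": 0, "tx": 0, "ty": 0, "tz": 0, "fingers": 5},
    {"rx": 0, "ry": 0, "rz": 0, "tx": 0, "ty": 0, "tz": 0, "fingers": 5},
    {"rx": 0, "ry": 0, "rz": 0, "tx": 0, "ty": 0, "tz": 0, "fingers": 5},
    {"rx": 0, "ry": 0, "rz": 0, "tx": 0, "ty": 0, "tz": 0, "fingers": 5},
    {"rx": 0, "ry": 0, "rz": 0, "tx": 0, "ty": 0, "tz": 0, "fingers": 5},
  ],
  force=60,
)

```text
time: 9.82
tool_pos: [0.4537, -0.1971, 0.128]
tool_rot: [3.141, -0.001, -0.001]
contact_force: [-1.5, 0.5, 6.4]
opening: 0.107
finger_force: 58.8
```

play_rows(
  steps=[
    {"rx": 0, "ry": 0, "rz": 0, "tx": 0, "ty": 0, "tz": -0.5, "fingers": 5},
    {"rx": 0, "ry": 0, "rz": 0, "tx": 0, "ty": 0, "tz": -1, "fingers": 5},
    {"rx": 0, "ry": 0, "rz": 0, "tx": 0, "ty": 0, "tz": -1.5, "fingers": 5},
    {"rx": 0, "ry": 0, "rz": 0, "tx": 0, "ty": 0, "tz": -1.5, "fingers": 5},
  ],
)

```text
time: 10.15
tool_pos: [0.4535, -0.197, 0.1286]
tool_rot: [3.141, -0.001, -0.001]
contact_force: [4.8, -1.0, -4.6]
opening: 0.107
finger_force: 58.5
```

play_rows(
  steps=[
    {"rx": 0, "ry": 0, "rz": 0, "tx": 0, "ty": 0, "tz": -0.5, "fingers": 5},
    {"rx": 0, "ry": 0, "rz": 0, "tx": 0, "ty": 0, "tz": -1, "fingers": 5},
    {"rx": 0, "ry": 0, "rz": 0, "tx": 0, "ty": 0, "tz": -1, "fingers": 5},
  ],
)

```text
time: 10.4
tool_pos: [0.4535, -0.1969, 0.1295]
tool_rot: [-3.142, -0.001, -0.001]
contact_force: [4.7, -0.1, -5.8]
opening: 0.111
finger_force: 58.5
```

play_rows(
  steps=[
    {"rx": 0, "ry": 0, "rz": 0, "tx": 0, "ty": 0, "tz": -0.4, "fingers": 5},
    {"rx": 0, "ry": 0, "rz": 0, "tx": 0, "ty": 0, "tz": -0.7, "fingers": 5},
    {"rx": 0, "ry": 0, "rz": 0, "tx": 0, "ty": 0, "tz": -0.7, "fingers": 5},
  ],
)

```text
time: 10.65
tool_pos: [0.4535, -0.1968, 0.1302]
tool_rot: [-3.142, -0.0, -0.001]
contact_force: [5.1, -0.7, -5.7]
opening: 0.107
finger_force: 58.5
```

play_rows(
  steps=[
    {"rx": 0, "ry": 0, "rz": 0, "tx": 0, "ty": 0, "tz": -1, "fingers": 5},
    {"rx": 0, "ry": 0, "rz": 0, "tx": 0, "ty": 0, "tz": -2, "fingers": 5},
    {"rx": 0, "ry": 0, "rz": 0, "tx": 0, "ty": 0, "tz": -3, "fingers": 5},
    {"rx": 0, "ry": 0, "rz": 0, "tx": 0, "ty": 0, "tz": -3, "fingers": 5},
  ],
)

```text
time: 10.98
tool_pos: [0.4535, -0.1969, 0.1333]
tool_rot: [-3.142, -0.001, -0.001]
contact_force: [4.8, 0.5, -2.8]
opening: 0.113
finger_force: 59.0
```

The right bond has failed, so I'll draw the stud up slowly.

play_rows(
  steps=[
    {"rx": 0, "ry": 0, "rz": 0, "tx": 0, "ty": 0, "tz": -2, "fingers": 5},
    {"rx": 0, "ry": 0, "rz": 0, "tx": 0, "ty": 0, "tz": -4, "fingers": 5},
    {"rx": 0, "ry": 0, "rz": 0, "tx": 0, "ty": 0, "tz": -7, "fingers": 5},
    {"rx": 0, "ry": 0, "rz": 0, "tx": 0, "ty": 0, "tz": -10, "fingers": 5},
    {"rx": 0, "ry": 0, "rz": 0, "tx": 0, "ty": 0, "tz": -13, "fingers": 5},
    {"rx": 0, "ry": 0, "rz": 0, "tx": 0, "ty": 0, "tz": -16, "fingers": 5},
    {"rx": 0, "ry": 0, "rz": 0, "tx": 0, "ty": 0, "tz": -19, "fingers": 5},
    {"rx": 0, "ry": 0, "rz": 0, "tx": 0, "ty": 0, "tz": -22, "fingers": 5},
    {"rx": 0, "ry": 0, "rz": 0, "tx": 0, "ty": 0, "tz": -26, "fingers": 5},
    {"rx": 0, "ry": 0, "rz": 0, "tx": 0, "ty": 0, "tz": -30, "fingers": 5},
    {"rx": 0, "ry": 0, "rz": 0, "tx": 0, "ty": 0, "tz": -40, "fingers": 5},
    {"rx": 0, "ry": 0, "rz": 0, "tx": 0, "ty": 0, "tz": -55, "fingers": 5},
    {"rx": 0, "ry": 0, "rz": 0, "tx": 0, "ty": 0, "tz": -75, "fingers": 5},
    {"rx": 0, "ry": 0, "rz": 0, "tx": 0, "ty": 0, "tz": -90, "fingers": 5},
    {"rx": 0, "ry": 0, "rz": 0, "tx": 0, "ty": 0, "tz": -95, "fingers": 5},
    {"rx": 0, "ry": 0, "rz": 0, "tx": 0, "ty": 0, "tz": -95, "fingers": 5},
    {"rx": 0, "ry": 0, "rz": 0, "tx": 0, "ty": 0, "tz": -95, "fingers": 5},
  ],
)

```text
time: 12.4
tool_pos: [0.4532, -0.1968, 0.2279]
tool_rot: [-3.141, 0.0, -0.001]
contact_force: [0.4, -0.4, -1.3]
opening: 0.106
finger_force: 59.2
```

```bash
python3 - <<'E'
from h import *
delta(.634,.0215,.228,-22.3)
im,p=cloud("side");cv2.imwrite("pics/s4.png",im[...,::-1])
E
```

```text
t 12.4 tool [ 0.4532 -0.1968  0.2279] F [ 0.44 -0.36 -1.26] open 9.1
shift mm [ 1.807e+02 -2.185e+02 -1.000e-01] rot [-0.   0.  22.3]
```

View pics/s4.png

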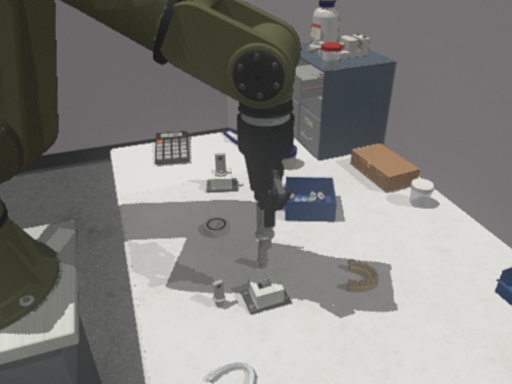

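The stud is out: it hangs at (265,245) over the empty socket at (266,292). I'll move it over the near bin at (312,198).

play_rows(
  steps=[
    {"rx": 0, "ry": 0, "rz": 22.3, "tx": 190, "ty": -215, "tz": 0, "fingers": 5},
    {"rx": 0, "ry": 0, "rz": 22.3, "tx": 190, "ty": -215, "tz": 0, "fingers": 5},
    {"rx": 0, "ry": 0, "rz": 22.3, "tx": 190, "ty": -215, "tz": 0, "fingers": 5},
    {"rx": 0, "ry": 0, "rz": 22.3, "tx": 190, "ty": -215, "tz": 0, "fingers": 5},
    {"rx": 0, "ry": 0, "rz": 22.3, "tx": 190, "ty": -215, "tz": 0, "fingers": 5},
    {"rx": 0, "ry": 0, "rz": 22.3, "tx": 190, "ty": -215, "tz": 0, "fingers": 5},
    {"rx": 0, "ry": 0, "rz": 22.3, "tx": 190, "ty": -215, "tz": 0, "fingers": 5},
    {"rx": 0, "ry": 0, "rz": 22.3, "tx": 190, "ty": -215, "tz": 0, "fingers": 5},
    {"rx": 0, "ry": 0, "rz": 22.3, "tx": 190, "ty": -215, "tz": 0, "fingers": 5},
    {"rx": 0, "ry": 0, "rz": 22.3, "tx": 190, "ty": -215, "tz": 0, "fingers": 5},
    {"rx": 0, "ry": 0, "rz": 22.3, "tx": 190, "ty": -215, "tz": 0, "fingers": 5},
  ],
)

```text
time: 13.37
tool_pos: [0.6428, 0.0168, 0.2276]
tool_rot: [3.141, 0.001, -0.391]
contact_force: [-0.0, 0.1, -2.2]
opening: 0.108
finger_force: 59.2
```

```bash
python3 - <<'E'
from h import *
delta(.643,.018,.127,-22.3)
q=np.load("top0.npy").reshape(-1,3)
m=q[np.hypot(*(q[:,:2]-[.643,.018]).T)<.02]; print(np.nanpercentile(m[:,2],[5,50,95,100]))
E
```

```text
t 13.37 tool [0.6428 0.0168 0.2276] F [-0.03  0.11 -2.21] open 9.3
shift mm [ -0.2  -1.2 100.6] rot [ 0.   0.1 -0.1]
[0.00069913 0.00360131 0.00900973 0.02097601]
```

play_rows(
  steps=[
    {"rx": 0, "ry": 0, "rz": 0, "tx": 0, "ty": 0, "tz": 20, "fingers": 5},
    {"rx": 0, "ry": 0, "rz": 0, "tx": 0, "ty": 0, "tz": 45, "fingers": 5},
    {"rx": 0, "ry": 0, "rz": 0, "tx": 0, "ty": 0, "tz": 65, "fingers": 5},
    {"rx": 0, "ry": 0, "rz": 0, "tx": 0, "ty": 0, "tz": 80, "fingers": 5},
    {"rx": 0, "ry": 0, "rz": 0, "tx": 0, "ty": 0, "tz": 90, "fingers": 5},
    {"rx": 0, "ry": 0, "rz": 0, "tx": 0, "ty": 0, "tz": 97, "fingers": 5},
    {"rx": 0, "ry": 0, "rz": 0, "tx": 0, "ty": 0, "tz": 100, "fingers": 5},
    {"rx": 0, "ry": 0, "rz": 0, "tx": 0, "ty": 0, "tz": 100, "fingers": 5},
    {"rx": 0, "ry": 0, "rz": 0, "tx": 0, "ty": 0, "tz": 100, "fingers": 5},
  ],
)

```text
time: 14.12
tool_pos: [0.6437, 0.0177, 0.1291]
tool_rot: [-3.141, -0.001, -0.39]
contact_force: [-0.8, 0.5, -0.5]
opening: 0.106
finger_force: 59.3
```

play_rows(
  steps=[
    {"rx": 0, "ry": 0, "rz": 0, "tx": 0, "ty": 0, "tz": 2, "fingers": 5},
    {"rx": 0, "ry": 0, "rz": 0, "tx": 0, "ty": 0, "tz": 4, "fingers": 5},
    {"rx": 0, "ry": 0, "rz": 0, "tx": 0, "ty": 0, "tz": 4, "fingers": 5},
  ],
)

```text
time: 14.37
tool_pos: [0.6435, 0.018, 0.1241]
tool_rot: [3.142, -0.0, -0.39]
contact_force: [0.3, -0.0, -0.6]
opening: 0.111
finger_force: 59.3
```

play_rows(
  steps=[
    {"rx": 0, "ry": 0, "rz": 0, "tx": 0, "ty": 0, "tz": 1.5, "fingers": 5},
    {"rx": 0, "ry": 0, "rz": 0, "tx": 0, "ty": 0, "tz": 3, "fingers": 5},
    {"rx": 0, "ry": 0, "rz": 0, "tx": 0, "ty": 0, "tz": 4.5, "fingers": 5},
    {"rx": 0, "ry": 0, "rz": 0, "tx": 0, "ty": 0, "tz": 4.5, "fingers": 5},
  ],
)

```text
time: 14.7
tool_pos: [0.6434, 0.018, 0.1193]
tool_rot: [3.141, 0.0, -0.39]
contact_force: [0.3, -1.0, -0.3]
opening: 0.105
finger_force: 59.3
```

play_rows(
  steps=[
    {"rx": 0, "ry": 0, "rz": 0, "tx": 0, "ty": 0, "tz": 1, "fingers": 12},
    {"rx": 0, "ry": 0, "rz": 0, "tx": 0, "ty": 0, "tz": 1, "fingers": 14},
    {"rx": 0, "ry": 0, "rz": 0, "tx": 0, "ty": 0, "tz": 1, "fingers": 20},
    {"rx": 0, "ry": 0, "rz": 0, "tx": 0, "ty": 0, "tz": 1, "fingers": 32},
    {"rx": 0, "ry": 0, "rz": 0, "tx": 0, "ty": 0, "tz": 1, "fingers": 40},
    {"rx": 0, "ry": 0, "rz": 0, "tx": 0, "ty": 0, "tz": 1, "fingers": 40},
    {"rx": 0, "ry": 0, "rz": 0, "tx": 0, "ty": 0, "tz": 1, "fingers": 40},
    {"rx": 0, "ry": 0, "rz": 0, "tx": 0, "ty": 0, "tz": -10, "fingers": 40},
    {"rx": 0, "ry": 0, "rz": 0, "tx": 0, "ty": 0, "tz": -30, "fingers": 40},
    {"rx": 0, "ry": 0, "rz": 0, "tx": 0, "ty": 0, "tz": -60, "fingers": 40},
    {"rx": 0, "ry": 0, "rz": 0, "tx": 0, "ty": 0, "tz": -95, "fingers": 40},
    {"rx": 0, "ry": 0, "rz": 0, "tx": 0, "ty": 0, "tz": -120, "fingers": 40},
    {"rx": 0, "ry": 0, "rz": 0, "tx": -100, "ty": 0, "tz": -130, "fingers": 40},
    {"rx": 0, "ry": 0, "rz": 0, "tx": -100, "ty": 0, "tz": -130, "fingers": 40},
    {"rx": 0, "ry": 0, "rz": 0, "tx": -100, "ty": 0, "tz": -130, "fingers": 40},
    {"rx": 0, "ry": 0, "rz": 0, "tx": -100, "ty": 0, "tz": -130, "fingers": 40},
  ],
)

```text
time: 16.03
tool_pos: [0.5487, 0.0573, 0.2516]
tool_rot: [-3.141, -0.001, -0.388]
contact_force: [0.3, 0.1, 0.3]
opening: 0.465
finger_force: 0.0
```

```bash
python3 - <<'E'
from h import *
delta(.6,.0,.2,0)
for n in("top","side"):
    im,p=cloud(n); q=p.reshape(-1,3)
    if n=="side":cv2.imwrite("pics/s5.png",im[...,::-1])
    m=q[(np.hypot(*(q[:,:2]-[.637,.02]).T)<.07)&(q[:,2]<.12)&(q[:,2]>.052)]; print(n,len(m),m.mean(0) if len(m) else '',m[:,2].max() if len(m) else '')
    m=q[(np.hypot(*(q[:,:2]-[.478,.174]).T)<.03)&(q[:,2]<.12)&(q[:,2]>.06)]; print(n,len(m),m[:,2].max() if len(m) else '')
E
```

```text
t 16.03 tool [0.5487 0.0573 0.2516] F [0.3  0.1  0.28] open 39.8
shift mm [69.1 33.6 51.7] rot [ -0.   -0.1 -22.3]
top 17 [ 0.62686952 -0.02111619  0.0530411 ] 0.054356383038673406
top 0 
side 137 [0.63937749 0.01508458 0.06645586] 0.07796120318731453
side 137 0.08925729349681366
```

View pics/s5.png

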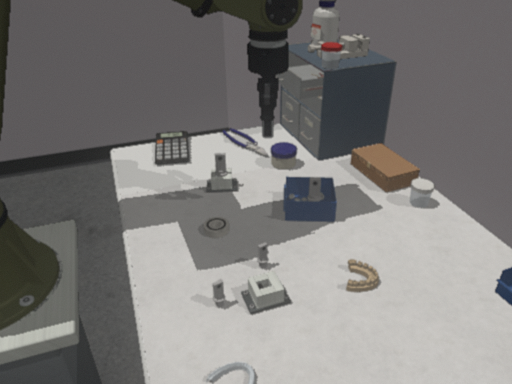

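The stud stands in the near bin at (315,190), its top about 78 mm up, so the tab centre is near 58 mm. The left stud is seated, and the bystanders are undisturbed.

```bash
python3 -c "
from cell import *
print(close_job())"
```

```text
the job is handed in; nothing more can be done
None
```

The job is handed in at about 16 s: the left bond is sound (held at 15–16 N for over a second, left in its socket), and the right bond gave way at about 6 N, so its stud now stands in the near bin; the arm is clear and nothing else looked moved in the last picture.

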